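# Set a micromanipulator slide to its memory clip with the screw play taken up

### The job

Using only the knob at the top of the inclined micromanipulator, wind the slide down until its pointer is a good 4 mm (but less than a centimetre) below the memory clip's pointer, then wind it back up until the two pointers are level, stopping on the upward turn so that the screw's play stays taken up and the holder cannot sag. If you come up too high, go down past the clip and come up again; then let go of the knob. Do not push on the slide or its holder, and leave the clip, the dish and the other lab ware where they are.

Things in the scene. Friction and masses are not known exactly. Their poses are not given: they have to be found in the camera images.
- manip: Micromanipulator stand, fixed to the bench: steel base plate 150 x 120 x 8 mm (its centre 10 mm ahead of the origin), grey magnetic base 60 x 50 x 55 mm, steel post, and on it an inclined guide 128 mm long and 44 mm wide. Origin on the bench under the post; z up, x points the way the glass capillary points, seen from above (over the light box). The guide rises towards -x of this frame, leaning 35 degrees from vertical.
- knob_grip (a point): Centre of the knob: a black fluted cylinder 36 mm across and 28 mm long, 0.235 m above the bench at the upper end of the guide. z of this frame is the knob's axis and points up out of the knob's free end, 35 degrees from vertical; the frame turns with the knob. Below the knob is a thin shaft, 10 mm across and 20 mm long, then the guide's 44 x 32 mm end plate. Nothing is above or beside the knob. The knob turns stiffly but smoothly (under 0.15 N m) and stays where it is left.
- knob (a joint): Angle of the knob in rad, growing clockwise as seen looking down on its free end. Clockwise raises the slide towards the knob, anticlockwise lowers it, 4.5 mm per rad (28 mm per turn), but only once the screw's play is taken up: on reversing, the knob first turns through about 0.67 rad (3 mm of travel) with the slide at rest and the knob lighter to turn. It may start anywhere within the play. The slide's end stops lie more than 15 mm below and 30 mm above the clip.
- index_mark (a point): Tip of the black pointer, 6 mm long, on a small steel foot on the -y side of the slide, which is an aluminium carriage 44 mm wide and 60 mm long carrying the capillary holder. z of this frame runs up along the guide (parallel to the knob's axis), x out of the guide's face. It moves along z only. It starts 4 to 13 mm above clip_mark.
- clip_mark (a point): Tip of the facing, like pointer on the memory clip, a bright steel rider 12 x 13 x 20 mm with a thumb screw on the scale at the guide's -y edge. Axes as for index_mark. The pointers are level when index_mark is at z = 0 in this frame; both are 2.8 mm thick along z. The clip does not move unless it is pushed.
- window_mark (a point): Centre of the rectangular window, 15 mm long along the guide, in the upper half of the slide. Axes as for index_mark.
- nut_mark (a point): Centre of the brass lug, 12 mm long, of the screw's nut, seen in the slide's window. It follows the knob without play. It stands 1.5 mm above window_mark along the guide (lug against the window's upper end) when the slide has last been wound up, and 1.5 mm below it when it has last been wound down.
- dish: Open culture dish, 60 mm across and 14 mm high, loose on a white light box (170 x 170 x 25 mm, fixed to the bench) under the glass capillary's tip. Origin at the centre of its underside.
- bottle: Capped bottle 68 mm across, 140 mm high, loose on the bench. Origin at the centre of its underside.
- dish_pile: Pile of closed dishes 90 mm across, 83 mm high, one loose piece on the bench. Origin at the centre of its underside.
- tip_box: Pipette tip box 82 x 122 x 64 mm, loose on the bench. Origin at the centre of its underside.
Mind the look-alikes: they are no part of the job. Of the things that look like the manip, the largest one is meant.

How it is judged:
By the outcome, as a careful person would: the job done as asked, in the order asked, and still so for the second after the job is handed in, with the robot touching nothing.
It also fails if it takes over 61 s, if anything falls off the work surface, if the arm or the gripper's body presses on something with over 40 N, if the wrist force passes 120 N, or if a joint passes its speed limit or range.

### The arm

A 7-joint arm with a two-finger parallel gripper is mounted at the origin on the work surface. World frame = base frame: x ahead of the robot, y to its left, z up, the work surface at z = 0. Lengths are in m, angles in rad, forces in N, time in s.
With the tool pointing down it reaches from about 0.4 to 0.9 m from the base axis. Payload 5.5 kg.
Tool frame: the origin (TCP) lies on the centre line of the jaws, within the pads' length; the fingertips stand 11 mm ahead of it and the grasp point (between the pads) lies 8 mm behind it; y points along the fingers, z is the direction in which the jaws open and shut, and the axes are right-handed (so a half turn about y gives the same grasp; the last joint's range is limited). The gripper opens to 92 mm and grips with 3 to 60 N. Pads are 19 mm wide; open, the fingers measure 130 mm over their backs; the gripper's body (75 mm by 190 mm) begins 47 mm behind the grasp point.
Start: joints at [1.454, 0.501, -0.427, 1.55, 0.221, 1.138, -0.21], TCP at [0.241, -0.604, 0.238] pointing down, gripper open.
Joint ranges: [-2.88, 2.88], [-0.31, 2.03], [-1.54, 1.56], [0.2, 2.42], [-1.41, 4.55], [0.19, 2.02], [-2.57, 2.57]. Speed limits (rad/s): [2.57, 2.57, 3.14, 3.14, 3.14, 3.14, 3.14].

### API

Orientations are given as a unit quaternion [w, x, y, z].
In Python, from workcell import robot, viewer, spotter gives the robot as it stands. The module is installed in compiled form; this text tells all that it offers.
- The arm moves only by the tool drive_tool, never from a script. Its argument "deltas" is a list of rows, each a list of 7 numbers: the opening, from 0 (shut) to 1 (fully open), then the shift along the tool's x, y, z in cm, then the turn, a rotation vector about the tool's x, y, z in rad. In form: [[hand, dx, dy, dz, rx, ry, rz], ...]. A call has 1 to 10 rows; each row is the pose to reach, as a shift and turn from the pose commanded when the call began, along the tool's axes at that moment; what a row does not reach only later rows make up. A row lasts 1/8 s, in which the tool goes at most 62.5 mm and 10.7 degrees, less where a joint would pass 70% of its speed; a pose out of reach is approached as far as the arm can. A call with a gripper value outside its range is refused whole. The fingers move at their own pace and stop on an object; "newtons" is the grip in N (left out, the last holds). Time passes only in rows, so rows that repeat a pose let the fingers close. It gives the time, the measured TCP pose, the force and the opening at its end, in the units of the state.
- robot.read_state(): the state, without advancing time (a new reading comes with each control period).
- viewer.grab_frame(name): name is "scene" or "top"; returns (picture, depth): 384x512x3 uint8, red, green, blue; 384x512 float32, m along the optical axis (not along the pixel's ray), 0 where there is no reading.
- viewer.get_calibration(name): a dict with "K" (3x3 intrinsics, pixels), "D" ([k1, k2, p1, p2, k3] as OpenCV has them; the pictures are not rectified), "rvec" (rotation vector, rad) and "tvec" (3), from world to camera coordinates, as OpenCV has them. Camera axes: x right, y down, z forward; pixel columns grow to the right and rows downward; lengths in m; the calibration is good to about 2 mm. A picture is of the moment at which its call begins. get_calibration takes no time and is no camera call.
- robot.close_job(): hands the job in, once; it reports no verdict.
Trained networks look in the newest picture that a camera, given by its name, has taken for a name from the list of things; names that differ only in an ending like _2 or _b are one class to them, and where a whole thing is asked for, a point or a joint stands for the part that bears it (a point fixed in the world has none). Each returns a list of dicts, best first, with "score" (0 to 1); they miss things now and then, are a little off and sometimes report something else, mostly with a low value. They report only what shows in the picture. A call takes as long as a camera call. They do not tell look-alikes from the thing itself.
- spotter.masks_of(camera, label): "mask" (384x512 bool, what is visible of it) and "extent" ([left, top, right, bottom] as shares, 0 to 1, of the picture: columns of its width, rows of its height, round what is visible of it).
- spotter.pinpoint(camera, label): "xy" ([column, row] as shares, 0 to 1, of the picture: columns of its width, rows of its height: a listed point, or the origin of a listed thing).
The state is a dict: "time_s": time; "joints": joint angles; "dq": joint speeds; "joint_torque": joint torques, N m; "position": TCP position; "tcp_rot": TCP orientation; "ft_force": force on the tool from outside, world axes, zero at the start; "wrist_torque": the same for the moment, N m; "gripper_width": opening from 0.0 (shut) to 1.0 (fully open).
Only numpy, scipy, OpenCV 4.12 (cv2) and the standard library are available. Lean on these libraries where they do the work, as an engineer would, in place of code of your own. Each camera call takes 0.05 s, during which the arm holds its last target. There are 200 camera calls.

## Working session

There is one attempt and no reset: what is moved stays moved. The work goes in short steps, Python scripts to look and compute and a tool call to move; the robot and the scene stay as the last step left them, time stands still between calls to the robot, and variables do not carry over. Pictures are saved under pics/ and viewed, about 8 in all and at most 12, crops included, and the job is handed in when it is done.

Besides the shell and the picture viewer there is one more tool, called after "Emit:" as name([rows], argument=value, ...), one row to a line, values as JSON. drive_tool: Moves the arm, as the interface text tells. Its arguments: {"type":"object","properties":{"deltas":{"type":"array"},"newtons":{"type":"number"}},"required":["deltas"]}

```bash
mkdir -p pics
cat > h.py <<'E'
import numpy as np, cv2
from scipy.spatial.transform import Rotation as R
from workcell import robot, viewer, spotter
def cal(c):
    k=viewer.get_calibration(c); return [np.array(k[x],float) for x in("K","D","rvec","tvec")]
def px2w(c,uv,d):
    K,D,r,t=cal(c); n=cv2.undistortPoints(np.array([[uv]],float),K,D)[0,0]
    return R.from_rotvec(r.ravel()).inv().apply(np.array([n[0]*d,n[1]*d,d])-t.ravel())
def w2px(c,p):
    K,D,r,t=cal(c); return cv2.projectPoints(np.array(p,float).reshape(-1,3),r,t,K,D)[0][:,0]
def ddepth(depth,uv,k=2):
    u,v=np.round(uv).astype(int); w=depth[max(v-k,0):v+k+1,max(u-k,0):u+k+1]; w=w[w>0]; return np.median(w) if w.size else 0
E
python3 - <<'E'
from h import *
s=robot.read_state(); print({k:np.round(v,3) for k,v in s.items()})
ims=[]
for c in("scene","top"):
    im,d=viewer.grab_frame(c); ims.append(im); np.save(f"/tmp/{c}.npy",d)
    K,D,r,t=cal(c); print(c,K[0,0],'campos',-R.from_rotvec(r.ravel()).inv().apply(t.ravel()))
    cv2.imwrite(f"pics/{c}0.png",im[:,:,::-1])
    for n in("manip","knob_grip","index_mark","clip_mark","window_mark","nut_mark"):
        for q in spotter.pinpoint(c,n)[:3]:
            uv=np.array(q["xy"])*[512,384]; dd=ddepth(d,uv)
            print(c,n,round(q["score"],2),uv.round(1),px2w(c,uv,dd).round(3) if dd else None)
E
```

```text
{'time_s': np.float64(0.0), 'joints': array([ 1.454,  0.502, -0.427,  1.551,  0.221,  1.138, -0.21 ]), 'dq': array([ 0.   ,  0.   , -0.001, -0.002, -0.   , -0.001,  0.001]), 'joint_torque': array([-0.0000e+00, -5.6659e+01, -5.8160e+00, -2.7911e+01, -6.8000e-02,
        3.1000e-02,  0.0000e+00]), 'position': array([ 0.241, -0.603,  0.237]), 'tcp_rot': array([ 0.133, -0.134,  0.695, -0.694]), 'ft_force': array([ 0.695, -0.473, -0.131]), 'wrist_torque': array([-0.011,  0.021, -0.04 ]), 'gripper_width': np.float64(0.998)}
scene 425.54284945072953 campos [1.05319809 0.14895693 0.96697806]
scene manip 0.89 [379.1 294.4] [0.723 0.364 0.046]
scene manip 0.71 [268.  215.2] [0.562 0.099 0.049]
scene knob_grip 0.74 [260.4 167. ] [0.558 0.08  0.246]
scene knob_grip 0.7 [384.6 268.9] [0.72  0.344 0.182]
scene knob_grip 0.66 [148.1 181.1] [ 0.587 -0.163  0.188]
scene index_mark 0.89 [177.6 196.6] [ 0.579 -0.111  0.119]
scene index_mark 0.79 [287.6 189.4] [0.544 0.14  0.149]
scene index_mark 0.67 [408.2 284.1] [0.72  0.406 0.121]
scene clip_mark 0.43 [179.3 194.5] [ 0.572 -0.108  0.119]
scene clip_
[... 707 characters left out ...]
ob_grip 0.71 [347.4 189.3] [ 0.581 -0.151  0.184]
top knob_grip 0.5 [126.1 130.6] [0.707 0.349 0.19 ]
top index_mark 0.91 [217.8 204.1] [0.545 0.143 0.162]
top index_mark 0.89 [320.1 192.6] [ 0.578 -0.105  0.102]
top index_mark 0.56 [111.6 136.3] [0.705 0.399 0.138]
top clip_mark 0.66 [216.  149.1] [0.691 0.157 0.065]
top clip_mark 0.65 [213.9 200.5] [0.554 0.152 0.157]
top clip_mark 0.61 [321.4 191.7] [ 0.58  -0.106  0.115]
top window_mark 0.98 [219.6 216.3] [0.517 0.138 0.17 ]
top window_mark 0.73 [325.8 199.5] [ 0.56  -0.114  0.125]
top window_mark 0.57 [113.  141.3] [0.693 0.396 0.137]
top nut_mark 0.64 [212.5 199.2] [0.564 0.168 0.011]
top nut_mark 0.55 [220.7 212.4] [0.526 0.135 0.175]
```

Run:
```python
import cv2,numpy as np
a=cv2.imread("pics/scene0.png");b=cv2.imread("pics/top0.png")
cv2.imwrite("pics/v1.png",cv2.resize(a,(800,600)))
c1=cv2.resize(a[130:230,225:325],(400,400),interpolation=cv2.INTER_CUBIC)
c2=cv2.resize(b[165:265,185:285],(400,400),interpolation=cv2.INTER_CUBIC)
cv2.imwrite("pics/v2.png",np.hstack([c1,c2]))
```

```text
(no output)
```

View pics/v1.png

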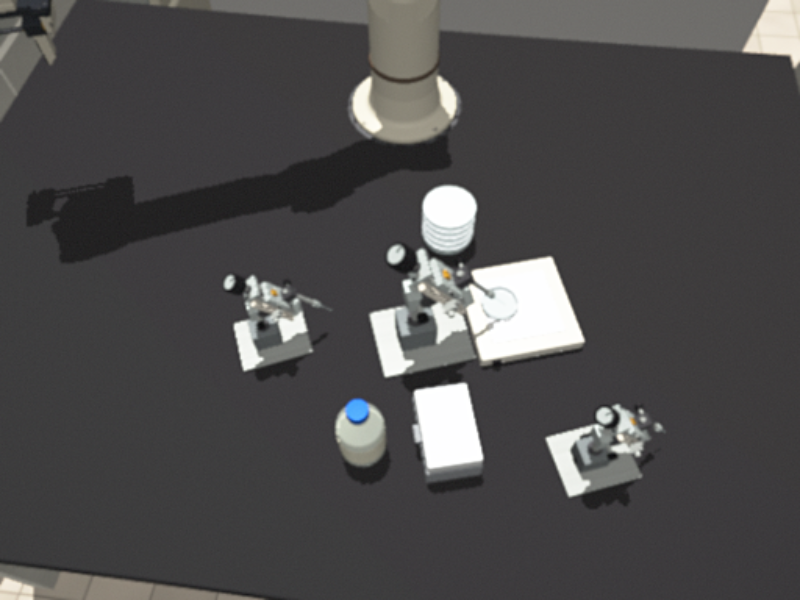

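View pics/v2.png

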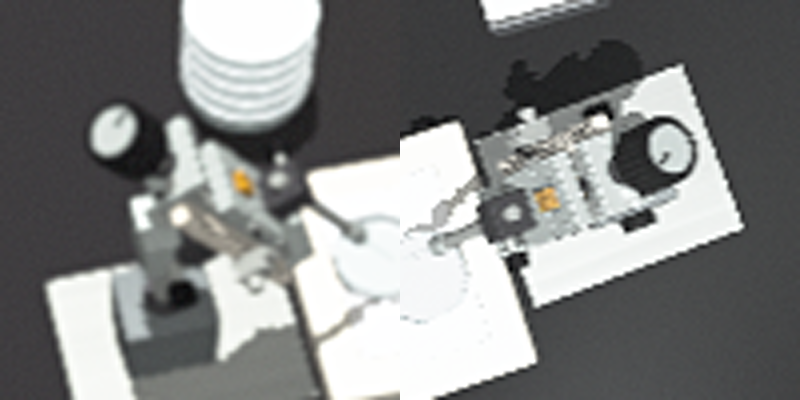

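Three manipulators show in the scene picture: centre, with its knob at (260,167) px; left, at (148,181); right, at (385,269). The centre one is the largest, has the dish and light box under its capillary, and its knob is about 0.24 m up, so it is the one meant. Next I'll zoom in on its pointers and average some detections.

```bash
cat >> h.py <<'E'
def det(c,n,near,rad=25):
    b=[np.array(q["xy"])*[512,384] for q in spotter.pinpoint(c,n)]
    b=[x for x in b if np.hypot(*(x-near))<rad]; return b[0] if b else np.full(2,np.nan)
NEAR={"scene":{"knob_grip":(260,167),"index_mark":(287,189),"clip_mark":(288,189),"window_mark":(285,177),"nut_mark":(286,178),"manip":(268,215)},
"top":{"knob_grip":(249,204),"index_mark":(218,204),"clip_mark":(214,200),"window_mark":(220,216),"nut_mark":(220,212),"manip":(239,209)}}
def tri(us,ut):
    P=[];n=[]
    for c,u in(("scene",us),("top",ut)):
        K,D,r,t=cal(c); P.append(np.hstack([cv2.Rodrigues(r)[0],t.reshape(3,1)])); n.append(cv2.undistortPoints(np.array([[u]],float),K,D)[0,0])
    X=cv2.triangulatePoints(P[0],P[1],n[0],n[1])[:,0]; return X[:3]/X[3]
E
python3 - <<'E'
from h import *
acc={}
for i in range(3):
    for c in NEAR:
        viewer.grab_frame(c)
        for n in NEAR[c]:
            acc.setdefault((c,n),[]).append(det(c,n,NEAR[c][n]))
m={}
for k,v in acc.items(): m[k]=np.nanmedian(v,0); print(k,np.round(v,1).tolist())
for n in NEAR["top"]: print(n,tri(m["scene",n],m["top",n]).round(4))
a=cv2.imread("pics/scene0.png");b=cv2.imread("pics/top0.png")
f=lambda x:cv2.resize(x,None,fx=10,fy=10,interpolation=cv2.INTER_CUBIC)
cv2.imwrite("pics/v3.png",np.hstack([f(a[160:215,262:302]),f(b[185:240,202:242])]))
E
```

```text
('scene', 'knob_grip') [[256.1, 168.7], [259.6, 167.4], [258.9, 165.9]]
('scene', 'index_mark') [[289.9, 187.7], [288.0, 188.0], [289.9, 189.2]]
('scene', 'clip_mark') [[293.3, 189.4], [291.1, 187.9], [290.0, 190.6]]
('scene', 'window_mark') [[284.8, 172.9], [285.2, 173.7], [284.5, 174.8]]
('scene', 'nut_mark') [[285.7, 175.0], [280.1, 174.0], [285.6, 174.2]]
('scene', 'manip') [[267.3, 216.7], [268.2, 213.4], [268.8, 214.4]]
('top', 'knob_grip') [[249.1, 202.9], [248.7, 201.8], [248.5, 202.4]]
('top', 'index_mark') [[217.8, 198.2], [217.3, 202.1], [215.1, 201.4]]
('top', 'clip_mark') [[nan, nan], [216.3, 197.7], [217.5, 202.0]]
('top', 'window_mark') [[219.7, 212.9], [220.7, 215.2], [219.8, 214.0]]
('top', 'nut_mark') [[219.6, 217.0], [215.2, 213.5], [218.7, 212.0]]
('top', 'manip') [[241.5, 210.6], [237.1, 208.3], [240.5, 206.5]]
knob_grip [0.5471 0.0741 0.2281]
index_mark [0.5513 0.1444 0.1673]
clip_mark [0.5547 0.1463 0.1675]
window_mark [0.523  0.1335 0.1805]
nut_mark [0.5241 0.1356 0.1806]
manip [0.5399 0.0948 0.0118]
```

View pics/v3.png

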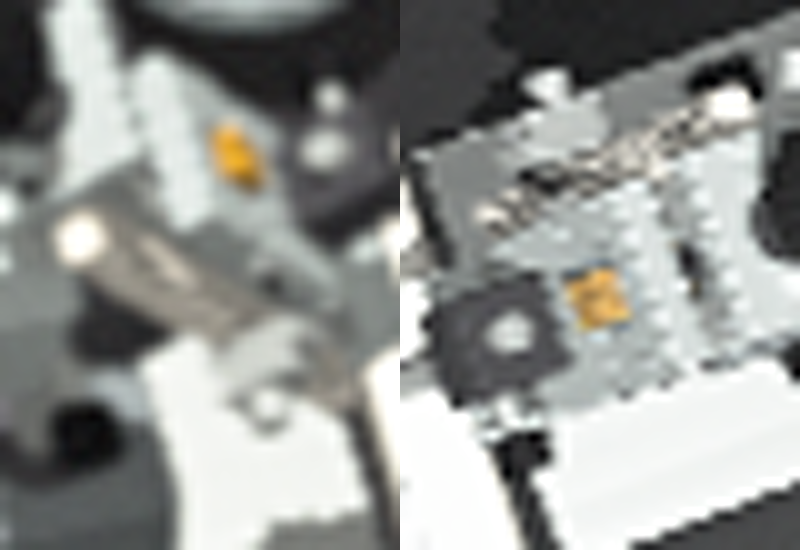

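Confirmed: the centre manipulator has the guide rising to the left. The clip is at scene (289,195) and top (217,197). A dark pointer patch shows next to it, at scene (288.5,187) and top (216.5,203). Next is the stand's heading and the knob centre.

Run:
```python
from h import *
def plane(c,uv,z):
    a,b=px2w(c,uv,0.5),px2w(c,uv,1.5); return a+(b-a)*(z-a[2])/(b[2]-a[2])
p=[plane("top",u,.008) for u in((255.75,181.25),(270.75,222),(219.2,241.3))]; print(np.round(p,4))
e=p[0]-p[1]; print('right edge len',np.hypot(*e[:2]),'ang',np.degrees(np.arctan2(e[1],e[0])),'=> xm ang',np.degrees(np.arctan2(e[1],e[0]))+90)
e=p[2]-p[1]; print('long edge len(part)',np.hypot(*e[:2]),'ang',np.degrees(np.arctan2(e[1],e[0])))
d=np.load("/tmp/top.npy"); im=cv2.imread("pics/top0.png")
# plate pixels
v,u=np.mgrid[170:260,190:290]; uv=np.c_[u.ravel(),v.ravel()].astype(float); dd=d[170:260,190:290].ravel()
W=np.array([px2w("top",a,b) if b>0 else [9,9,9] for a,b in zip(uv,dd)]); g=im[170:260,190:290].min(2).ravel()
m=(abs(W[:,2]-.008)<.006)&(g>150); r=cv2.minAreaRect(W[m][:,:2].astype(np.float32)*1000); print('rect mm',r)
t=tri((254.5,162),(253.75,202.5)); print('knob face',t.round(4))
k=(W[:,2]>.21)&(np.hypot(W[:,0]-.545,W[:,1]-.07)<.04); print('knob pts mean',k.sum(),W[k].mean(0).round(4),W[k].min(0).round(3),W[k].max(0).round(3))
S=np.load("/tmp/scene.npy");
for nm,(c,q) in {"face_s":("scene",(254.5,162)),"face_t":("top",(253.75,202.5))}.items():
    dp=ddepth({"scene":S,"top":d}[c],q,1); print(nm,px2w(c,q,dp).round(4))
```

```text
[[0.6141 0.0518 0.008 ]
 [0.504  0.0103 0.008 ]
 [0.4514 0.1484 0.008 ]]
right edge len 0.11769161202795346 ang 20.63319120736324 => xm ang 110.63319120736324
long edge len(part) 0.14779107330553248 ang 110.86463420717168Traceback (most recent call last):
  File "<stdin>", line 10, in <module>
  File "h.py", line 7, in px2w
    K,D,r,t=cal(c); n=cv2.undistortPoints(np.array([[uv]],float),K,D)[0,0]
            ~~~^^^
  File "h.py", line 5, in cal
    k=viewer.get_calibration(c); return [np.array(k[x],float) for x in("K","D","rvec","tvec")]
ValueError: time passes only in moves, steps and waits
```

```bash
cat >> h.py <<'E'
_c={}
_cal=cal
def cal(c):
    if c not in _c: _c[c]=_cal(c)
    return _c[c]
TH=np.radians(110.75); XM=np.array([np.cos(TH),np.sin(TH),0]); A=np.cos(np.radians(35))*np.array([0,0,1])-np.sin(np.radians(35))*XM
YM=np.cross([0,0,1],XM); XG=np.cross(YM,A)
ORG=np.array([.5363,.0908,0])
E
python3 - <<'E'
from h import *
d={"top":np.load("/tmp/top.npy"),"scene":np.load("/tmp/scene.npy")}
t=tri((254.5,162),(253.75,202.5)); print('face tri',t.round(4),'centre',(t-.014*A).round(4))
for c,q in (("scene",(254.5,162)),("top",(253.75,202.5))):
    w=px2w(c,q,ddepth(d[c],q,1)); print(c,w.round(4),'centre',(w-.014*A).round(4))
k=np.array([.5471,.0741,.2281])
for nm,w in (("det",k),("tri",t-.014*A)):
    r=w-ORG; print(nm,'in manip frame',[round(float(r@x),4) for x in(XM,YM,np.array([0,0,1]))])
print(A,XG)
# IK-free target orientations: tool y=-A ; list candidate tool-turns from current
s=robot.read_state(); q=s["tcp_rot"]; Rc=R.from_quat([q[1],q[2],q[3],q[0]]); print(Rc.as_matrix().round(3))
E
```

```text
face tri [0.5462 0.0643 0.2447] centre [0.5434 0.0718 0.2332]
scene [0.5496 0.067  0.2499] centre [0.5468 0.0745 0.2384]
top [0.5464 0.0622 0.2463] centre [0.5436 0.0698 0.2348]
det in manip frame [-0.0194, -0.0042, 0.2281]
tri in manip frame [-0.0203, 0.0001, 0.2332]
[ 0.20321299 -0.53637152  0.81915204] [-0.29021823  0.76601792  0.57357644]
[[-0.929  0.     0.371]
 [-0.371 -0.    -0.929]
 [-0.    -1.     0.   ]]
```

Emit:
drive_tool([
  [0.7, 0, -6, 0, 0, 0, 0],
  [0.7, -4, -12, -3, 0, 0, 0],
  [0.7, -8, -18, -6, 0, 0, 0],
  [0.7, -12, -18.2, -9, -0.15, 0, 0],
  [0.7, -16, -18.2, -12, -0.3, 0, 0],
  [0.7, -20, -18.2, -15, -0.45, 0, 0],
  [0.7, -24.2, -18.2, -17.6, -0.61, 0, 0],
  [0.7, -24.2, -18.2, -17.6, -0.61, 0, 0],
], newtons=25)

```text
time_s: 3.8
position: [0.4027, -0.348, 0.4168]
tcp_rot: [0.088, -0.17, 0.872, -0.45]
ft_force: [-0.0, 0.3, 0.5]
gripper_width: 0.7
```

```bash
cat >> h.py <<'E'
KN=np.array([.5437,.0718,.235])
def rel(target,roll=0.):
    "tool-frame shift(cm) and rotvec to reach TCP target with tool y=-A, keeping the nearest roll + roll"
    s=robot.read_state(); q=s["tcp_rot"]; Rc=R.from_quat([q[1],q[2],q[3],q[0]]); M=Rc.as_matrix()
    y=-A; ax=np.cross(M[:,1],y); n=np.linalg.norm(ax); al=R.from_rotvec(ax/n*np.arctan2(n,M[:,1]@y)) if n>1e-9 else R.identity()
    rv=(Rc.inv()*R.from_rotvec(y*roll)*al*Rc).as_rotvec()
    print('t',s["time_s"],'shift',(Rc.inv().apply(np.array(target)-s["position"])*100).round(2),'rot',rv.round(3),'j',np.round(s["joints"],2),'F',s["ft_force"].round(1),'w',round(float(s["gripper_width"]),3))
E
python3 - <<'E'
from h import *
rel(KN+.12*A);
E
```

```text
t 3.8 shift [-28.68  22.3  -16.93] rot [0.007 0.    0.013] j [ 1.13  0.58 -0.55  1.19 -0.05  1.96 -0.61] F [-0.   0.3  0.5] w 0.7
```

Emit:
drive_tool([
  [0.7, -4, 3.2, -2.4, 0, 0, 0],
  [0.7, -8.2, 6.4, -4.8, 0, 0, 0],
  [0.7, -12.3, 9.6, -7.2, 0, 0, 0],
  [0.7, -16.4, 12.7, -9.6, 0, 0, 0],
  [0.7, -20.5, 15.9, -12.1, 0, 0, 0],
  [0.7, -24.6, 19.1, -14.5, 0.007, 0, 0.013],
  [0.7, -28.7, 22.3, -16.9, 0.007, 0, 0.013],
  [0.7, -28.7, 22.3, -16.9, 0.007, 0, 0.013],
  [0.7, -28.7, 22.3, -16.9, 0.007, 0, 0.013],
])

```text
time_s: 4.92
position: [0.5683, 0.0019, 0.3339]
tcp_rot: [0.091, -0.161, 0.87, -0.457]
ft_force: [0.1, -0.4, 0.1]
gripper_width: 0.698
```

Run:
```python
from h import *
rel(KN+.12*A); rel(KN-.006*A)
for c in("scene","top"):
    im,d=viewer.grab_frame(c); cv2.imwrite(f"pics/{c}1.png",im[:,:,::-1]); np.save(f"/tmp/{c}1.npy",d)
a=cv2.imread("pics/scene1.png");b=cv2.imread("pics/top1.png")
cv2.imwrite("pics/v4.png",np.hstack([cv2.resize(a[80:230,200:350],(400,400)),cv2.resize(b[130:280,170:320],(400,400))]))
```

```text
t 4.925 shift [-0.18  0.35 -0.4 ] rot [-0.01  -0.    -0.003] j [ 0.7   0.55 -0.68  1.47 -0.21  1.49 -1.09] F [ 0.1 -0.4  0.1] w 0.698
t 4.925 shift [-0.14 12.95 -0.53] rot [-0.01  -0.    -0.003] j [ 0.7   0.55 -0.68  1.47 -0.21  1.49 -1.09] F [ 0.1 -0.4  0.1] w 0.698
```

View pics/v4.png

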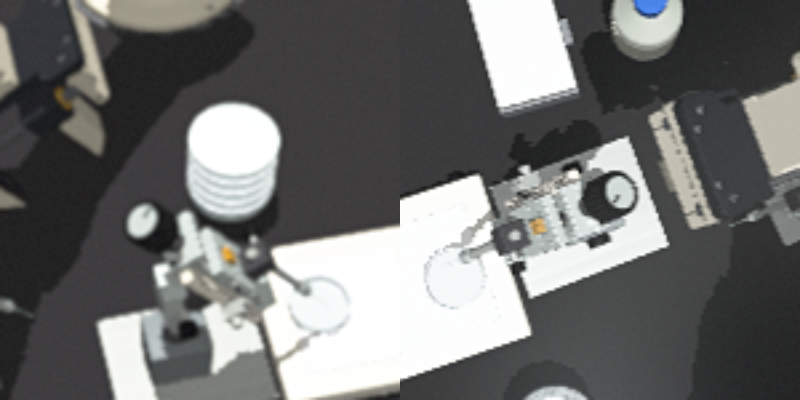

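Emit:
drive_tool([
  [0.7, 0, 0, 0, 0, 0.18, 0],
  [0.7, 0, 0, 0, 0, 0.36, 0],
  [0.7, 0, 0, 0, 0, 0.54, 0],
  [0.7, 0, 0, 0, 0, 0.72, 0],
  [0.7, 0, 0, 0, 0, 0.9, 0],
  [0.7, 0, 0, 0, 0, 1.08, 0],
  [0.7, 0, 0, 0, 0, 1.26, 0],
  [0.7, 0, 0, 0, 0, 1.26, 0],
])

```text
time_s: 6.02
position: [0.5684, 0.0013, 0.334]
tcp_rot: [-0.439, 0.14, 0.757, -0.464]
ft_force: [-0.1, 0.5, 0.6]
gripper_width: 0.7
```

Run:
```python
from h import *
rel(KN+.12*A); rel(KN-.006*A)
```

```text
t 6.025 shift [ 0.36  0.39 -0.32] rot [ 0.001  0.    -0.01 ] j [ 0.52  0.49 -0.4   1.47 -0.34  1.51 -2.25] F [-0.1  0.5  0.6] w 0.7
t 6.025 shift [ 0.49 12.99 -0.3 ] rot [ 0.001  0.    -0.01 ] j [ 0.52  0.49 -0.4   1.47 -0.34  1.51 -2.25] F [-0.1  0.5  0.6] w 0.7
```

Emit:
drive_tool([
  [0.7, 0.4, 2, -0.3, 0, 0, -0.01],
  [0.7, 0.5, 5, -0.3, 0, 0, -0.01],
  [0.7, 0.5, 8, -0.3, 0, 0, -0.01],
  [0.7, 0.5, 10.5, -0.3, 0, 0, -0.01],
  [0.7, 0.5, 12, -0.3, 0, 0, -0.01],
  [0.7, 0.5, 13, -0.3, 0, 0, -0.01],
  [0.7, 0.5, 13, -0.3, 0, 0, -0.01],
  [0.7, 0.5, 13, -0.3, 0, 0, -0.01],
])

```text
time_s: 7.02
position: [0.5428, 0.0766, 0.2304]
tcp_rot: [-0.441, 0.135, 0.758, -0.461]
ft_force: [-0.2, 0.1, -0.5]
gripper_width: 0.703
```

Run:
```python
from h import *
rel(KN-.006*A)
for c in("scene","top"):
    im,d=viewer.grab_frame(c); cv2.imwrite(f"pics/{c}2.png",im[:,:,::-1]); np.save(f"/tmp/{c}2.npy",d)
a=cv2.imread("pics/scene2.png");b=cv2.imread("pics/top2.png")
f=lambda x:cv2.resize(x,(400,400),interpolation=cv2.INTER_CUBIC)
cv2.imwrite("pics/v5.png",np.hstack([f(a[125:215,220:310]),f(b[165:255,190:280])]))
```

```text
t 7.025 shift [-0.1  -0.05  0.12] rot [ 0.001 -0.     0.001] j [ 0.46  0.53 -0.43  1.68 -0.36  1.25 -2.24] F [-0.2  0.1 -0.5] w 0.703
```

View pics/v5.png

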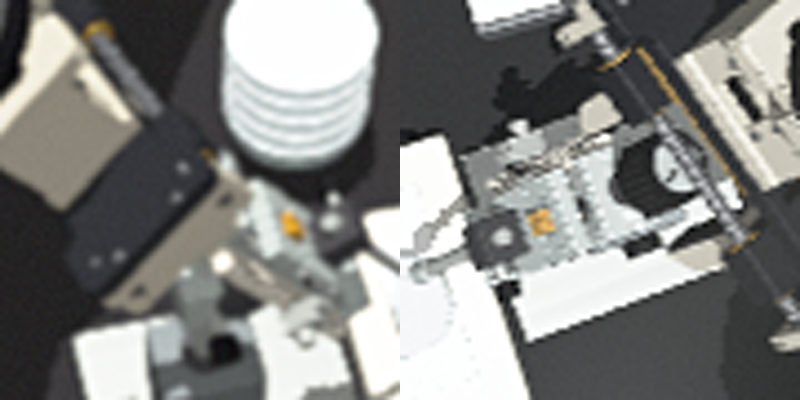

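The knob sits between the pads: in the top view its axis is at about (250,206) px, midway between the fingertips. Closing now.

Emit:
drive_tool([
  [0.3, -0.1, 0, 0.1, 0, 0, 0],
  [0.3, -0.1, 0, 0.1, 0, 0, 0],
  [0.3, -0.1, 0, 0.1, 0, 0, 0],
  [0.3, -0.1, 0, 0.1, 0, 0, 0],
  [0.3, -0.1, 0, 0.1, 0, 0, 0],
], newtons=25)

```text
time_s: 7.75
position: [0.5434, 0.0769, 0.2297]
tcp_rot: [-0.441, 0.135, 0.758, -0.461]
ft_force: [5.5, 4.3, -1.9]
gripper_width: 0.388
```

Emit:
drive_tool([
  [0.3, 0, 0, 0, 0, -0.15, 0],
  [0.3, 0, 0, 0, 0, -0.3, 0],
  [0.3, 0, 0, 0, 0, -0.45, 0],
  [0.3, 0, 0, 0, 0, -0.6, 0],
  [0.3, 0, 0, 0, 0, -0.75, 0],
  [0.3, 0, 0, 0, 0, -0.9, 0],
  [0.3, 0, 0, 0, 0, -1.05, 0],
  [0.3, 0, 0, 0, 0, -1.2, 0],
  [0.3, 0, 0, 0, 0, -1.35, 0],
  [0.3, 0, 0, 0, 0, -1.35, 0],
])

```text
time_s: 9.0
position: [0.543, 0.0755, 0.2289]
tcp_rot: [0.128, -0.182, 0.868, -0.445]
ft_force: [5.5, 1.3, -4.4]
gripper_width: 0.39
```

```bash
cat >> h.py <<'E'
def snap(i):
    for c in("scene","top"):
        im,d=viewer.grab_frame(c); cv2.imwrite(f"pics/{c}{i}.png",im[:,:,::-1])
def roll():
    s=robot.read_state(); q=s["tcp_rot"]; Rc=R.from_quat([q[1],q[2],q[3],q[0]]).as_matrix()
    z=Rc[:,2]; e1=XG; e2=np.cross(-A,e1)   # angle about -A, clockwise seen from free end
    return np.arctan2(z@e2,z@e1)
E
python3 - <<'E'
from h import *
rel(KN-.006*A); print('roll',roll()); print(robot.read_state()["wrist_torque"]); snap(3)
for c in NEAR:
    for n in("index_mark","clip_mark","window_mark","nut_mark"): print(c,n,det(c,n,NEAR[c][n]).round(1))
E
```

```text
t 9.0 shift [ 0.06 -0.12 -0.05] rot [ 0.001  0.    -0.002] j [ 0.67  0.61 -0.74  1.67 -0.19  1.22 -1.04] F [ 5.5  1.3 -4.4] w 0.39
roll 3.0388023649316613
[-0.78982164 -1.0904053  -0.51598703]
scene index_mark [293.  187.7]
scene clip_mark [288.9 189. ]
scene window_mark [286.8 173.1]
scene nut_mark [286.8 176.9]
top index_mark [220.  200.6]
top clip_mark [214.7 199.9]
top window_mark [218.7 216.4]
top nut_mark [218.9 215.7]
```

Emit:
drive_tool([
  [0.3, 0, 0, 0, 0, -0.15, 0],
  [0.3, 0, 0, 0, 0, -0.3, 0],
  [0.3, 0, 0, 0, 0, -0.45, 0],
  [0.3, 0, 0, 0, 0, -0.6, 0],
  [0.3, 0, 0, 0, 0, -0.75, 0],
  [0.3, 0, 0, 0, 0, -0.9, 0],
  [0.3, 0, 0, 0, 0, -1.05, 0],
  [0.3, 0, 0, 0, 0, -1.2, 0],
  [0.3, 0, 0, 0, 0, -1.35, 0],
  [0.3, 0, 0, 0, 0, -1.35, 0],
])

```text
time_s: 10.75
position: [0.5443, 0.075, 0.2282]
tcp_rot: [0.642, -0.42, 0.597, -0.235]
ft_force: [11.2, 2.5, -10.1]
gripper_width: 0.386
```

Run:
```python
from h import *
rel(KN-.006*A); print('roll',roll()); snap(4)
for n in("window","nut","index"): print(n)
# project guide line points: predicted px per mm along A at pointer location
p=np.array([.552,.145,.165]); 
for c in("scene","top"): print(c,w2px(c,[p,p-.010*A]).round(2).tolist())
f=lambda x:cv2.resize(x,None,fx=8,fy=8,interpolation=cv2.INTER_CUBIC)
S=[cv2.imread(f"pics/scene{i}.png")[170:206,274:304] for i in(1,3,4)]
T=[cv2.imread(f"pics/top{i}.png")[190:226,202:232] for i in(1,3,4)]
cv2.imwrite("pics/v6.png",np.vstack([np.hstack([f(x) for x in S]),np.hstack([f(x) for x in T])]))
```

```text
t 10.75 shift [-0.14 -0.12 -0.19] rot [-0.005  0.     0.   ] j [ 0.86  0.77 -1.08  1.67  0.07  1.21  0.09] F [ 11.2   2.5 -10.1] w 0.386
roll 1.6897117271749733
window
nut
index
scene [[289.77, 188.88], [292.05, 190.32]]
top [[216.78, 201.16], [214.7, 202.18]]
```

View pics/v6.png

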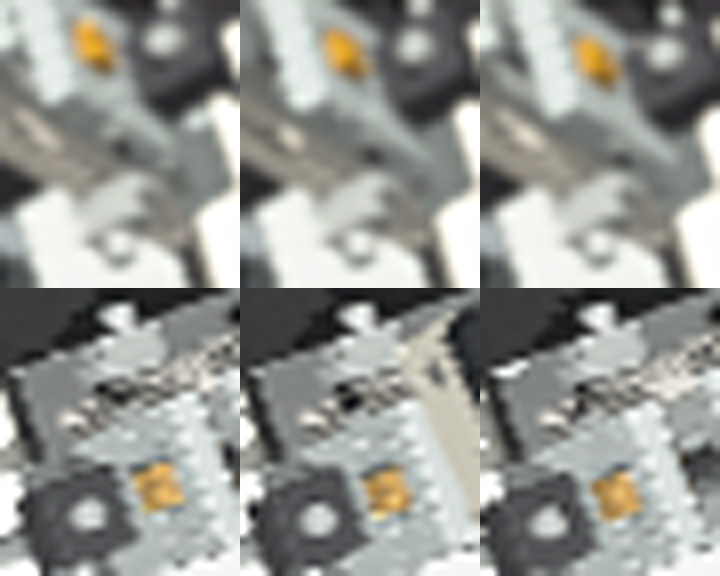

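```bash
cat >> h.py <<'E'
P0=np.array([.552,.145,.165])
def rect(c,i,s,t,p0=P0):
    S,T=np.meshgrid(s,t,indexing="ij"); P=p0+S[...,None]*A+T[...,None]*YM
    uv=w2px(c,P.reshape(-1,3)).reshape(S.shape+(2,)).astype(np.float32)
    return cv2.remap(cv2.imread(f"pics/{c}{i}.png"),uv[...,0],uv[...,1],cv2.INTER_CUBIC)
E
python3 - <<'E'
from h import *
s=np.linspace(.018,-.018,288); t=np.linspace(-.012,.012,192)
rows=[]
for c in("scene","top"):
    L=[]
    for i in(2,3,4):
        im=rect(c,i,s,t)
        for k in range(-16,17,4):
            y=int(144-k*8); cv2.line(im,(0,y),(6 if k else 14,y),(0,0,255),1)
        for k in range(-8,9,4): cv2.line(im,(96+k*8,0),(96+k*8,5),(0,0,255),1)
        L.append(im)
    rows.append(np.hstack(L))
cv2.imwrite("pics/v7.png",np.vstack(rows))
E
```

```text
(no output)
```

View pics/v7.png

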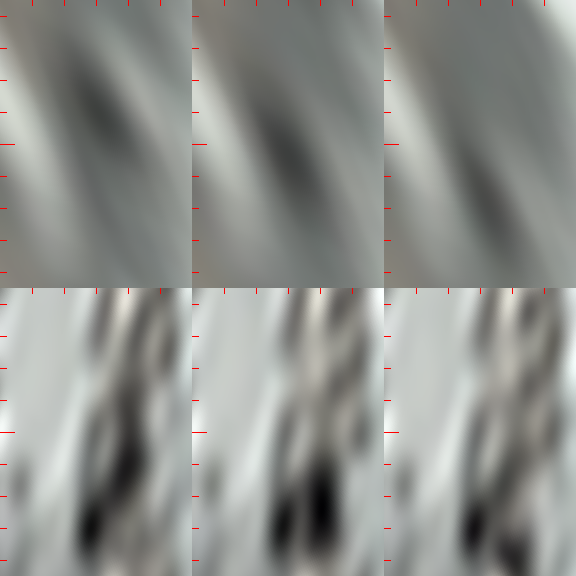

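The rectified top view shows both pointers. The clip pointer is static at s≈-12 mm. The index moves from about -3 to -10 to -15 mm. So the index now sits about 3–4 mm below the clip; I'll go a little further and put numbers on it.

Emit:
drive_tool([
  [0.3, 0, 0, 0, 0, -0.15, 0],
  [0.3, 0, 0, 0, 0, -0.3, 0],
  [0.3, 0, 0, 0, 0, -0.4, 0],
  [0.3, 0, 0, 0, 0, -0.4, 0],
])

```text
time_s: 11.35
position: [0.5448, 0.0752, 0.2283]
tcp_rot: [0.748, -0.458, 0.457, -0.147]
ft_force: [11.1, 4.5, -9.3]
gripper_width: 0.388
```

```bash
cat >> h.py <<'E'
def prof(i,c="top"):
    s=np.arange(.010,-.0301,-.0005); t=np.arange(-.012,.0121,.0005)
    g=cv2.cvtColor(rect(c,i,s,t),cv2.COLOR_BGR2GRAY).astype(float)
    return s*1000,t*1000,g
E
python3 - <<'E'
from h import *
print('roll',roll()); rel(KN-.006*A); snap(5)
for i in(2,3,4,5):
    s,t,g=prof(i)
    for nm,lo,hi in(("clip",-2.5,0.5),("idx",2.5,6)):
        p=g[:,(t>=lo)&(t<=hi)].mean(1); print(i,nm,list(zip(s[::3].round(1).tolist(),p[::3].astype(int).tolist()))[4:])
L=[]
for i in (2,3,4,5):
    s,t,g=prof(i); L.append(cv2.resize(g.astype(np.uint8),None,fx=4,fy=6))
cv2.imwrite("pics/v8.png",np.hstack(L))
E
```

```text
roll 1.2900927431892946
t 11.35 shift [-0.21 -0.11 -0.18] rot [-0.005 -0.     0.002] j [ 0.91  0.83 -1.18  1.67  0.17  1.22  0.4 ] F [11.1  4.5 -9.3] w 0.388
2 clip [(4.0, 195), (2.5, 177), (1.0, 158), (-0.5, 145), (-2.0, 139), (-3.5, 135), (-5.0, 128), (-6.5, 117), (-8.0, 100), (-9.5, 76), (-11.0, 56), (-12.5, 48), (-14.0, 62), (-15.5, 88), (-17.0, 113), (-18.5, 127), (-20.0, 133), (-21.5, 137), (-23.0, 142), (-24.5, 142), (-26.0, 138), (-27.5, 132), (-29.0, 128)]
2 idx [(4.0, 80), (2.5, 78), (1.0, 77), (-0.5, 71), (-2.0, 59), (-3.5, 46), (-5.0, 41), (-6.5, 52), (-8.0, 70), (-9.5, 91), (-11.0, 108), (-12.5, 113), (-14.0, 111), (-15.5, 117), (-17.0, 134), (-18.5, 148), (-20.0, 150), (-21.5, 138), (-23.0, 124), (-24.5, 122), (-26.0, 139), (-27.5, 169), (-29.0, 194)]
3 clip [(4.0, 192), (2.5, 175), (1.0, 158), (-0.5, 146), (-2.0, 142), (-3.5, 139), (-5.0, 132), (-6.5, 119), (-8.0, 99), (-9.5, 75), (-11.0, 57), (-12.5, 51), (-14.0, 65), (-15.5, 90), (-17.0, 113), (-18.5, 128), (-20.0, 134), (-21.5, 138), (-23.0, 142), (-24.5, 142), (-26.0, 139), (-27.5, 133), (-29.0, 128)]
3 idx [(4.0, 
[... 835 characters left out ...]
, 122), (-23.0, 115), (-24.5, 117), (-26.0, 140), (-27.5, 172), (-29.0, 196)]
5 clip [(4.0, 191), (2.5, 174), (1.0, 157), (-0.5, 145), (-2.0, 141), (-3.5, 139), (-5.0, 133), (-6.5, 123), (-8.0, 107), (-9.5, 81), (-11.0, 58), (-12.5, 47), (-14.0, 59), (-15.5, 86), (-17.0, 111), (-18.5, 126), (-20.0, 133), (-21.5, 138), (-23.0, 143), (-24.5, 143), (-26.0, 139), (-27.5, 133), (-29.0, 128)]
5 idx [(4.0, 127), (2.5, 129), (1.0, 138), (-0.5, 142), (-2.0, 133), (-3.5, 118), (-5.0, 105), (-6.5, 101), (-8.0, 105), (-9.5, 111), (-11.0, 109), (-12.5, 90), (-14.0, 59), (-15.5, 36), (-17.0, 42), (-18.5, 71), (-20.0, 101), (-21.5, 113), (-23.0, 112), (-24.5, 116), (-26.0, 140), (-27.5, 173), (-29.0, 196)]
```

View pics/v8.png

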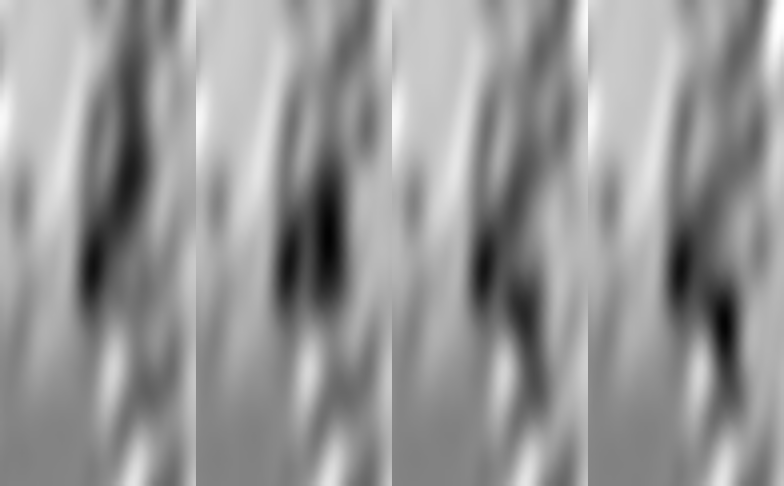

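The index is roughly 4.5 mm below now. The top camera resolves only about 4 mm per pixel along the guide. So I'll step in small known increments and fit the pointer position over many frames.

```bash
cat > st.py <<'E'
import sys
from h import *
import json
i=int(sys.argv[1]); snap(i); s=robot.read_state()
print(i,'t',round(float(s["time_s"]),2),'roll',round(float(roll()),4),'j7',round(float(s["joints"][6]),2),'F',s["ft_force"].round(0),'Tax',round(float(s["wrist_torque"]@A),3))
open("log.txt","a").write(f"{i} {roll()}\n")
E
printf "3 3.0388\n4 1.6897\n5 1.2901\n" > log.txt
```

```text
(no output)
```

Emit:
drive_tool([
  [0.3, 0, 0, 0, 0, -0.15, 0],
  [0.3, 0, 0, 0, 0, -0.3, 0],
  [0.3, 0, 0, 0, 0, -0.3, 0],
])

```text
time_s: 11.82
position: [0.5452, 0.0755, 0.2284]
tcp_rot: [0.808, -0.474, 0.34, -0.077]
ft_force: [12.6, 5.7, -9.1]
gripper_width: 0.386
```

```bash
python3 st.py 6
```

```text
6 t 11.93 roll 0.991 j7 0.64 F [ 11.   5. -10.] Tax 0.077
```

Emit:
drive_tool([
  [0.3, 0, 0, 0, 0, -0.15, 0],
  [0.3, 0, 0, 0, 0, -0.3, 0],
  [0.3, 0, 0, 0, 0, -0.3, 0],
])

```text
time_s: 12.3
position: [0.5453, 0.0758, 0.2286]
tcp_rot: [0.85, -0.48, 0.215, -0.006]
ft_force: [11.1, 5.3, -8.9]
gripper_width: 0.382
```

```bash
python3 st.py 7
```

```text
7 t 12.4 roll 0.691 j7 0.87 F [13.  6. -8.] Tax 0.05
```

Run:
```python
from h import *
for i in(2,3,4,5,6,7):
    im=cv2.cvtColor(cv2.imread(f"pics/top{i}.png"),cv2.COLOR_BGR2GRAY); print(i); print(im[198:210,208:222])
for k in(0,-4,-8,-12,-16,-20): print(k,w2px("top",[P0+k*.001*A-.001*YM,P0+k*.001*A+.004*YM]).round(1).tolist())
```

```text
2
[[129 174 136 133 167 171 130 184 196 199 198 196 194 193]
 [136 134 133 130 132 159 197 206 199 195 195 195 210 207]
 [133 132 129 148 172 168 186 219 218 210 200 135 112 129]
 [130 133 131 137 159 172 162 138 121 115 166 163 181 226]
 [131 129 132 131 140 123  24  60 123 125  84 106  95 105]
 [133 132 133 133 136 124  91  67  33  44  76 108 146 134]
 [133 135 135 131 179 208 123 118  88  82 166 170 104 131]
 [134 155 184 156 115 125 121 113 167 179 168 158 203 219]
 [135 180 234 235 194  99 144 138 136 161 180 179 180 182]
 [135 153 147  98 143 132 109 159 196 170 179 178 183 185]
 [134 132 135 129 108 153 190 186 188 211 220 180 179 190]
 [137 135 130 159 198 188 188 184 184 184 180 178 179 162]]
3
[[102 136 139 133 165 172 131 182 196 200 198 194 192 206]
 [138 134 134 130 134 160 196 206 200 194 195 192 209 211]
 [132 131 130 148 171 169 184 218 218 210 200 136 112 126]
 [134 133 131 136 158 172 161 137 122 118 162 161 178 223]
 [131 129 130 130 141 123  28  59 148 169 143 179 150 100]
 [132 131 133 136 136 126  92  68  54 105 121 103 146 131]
 [133 136 136 131 177 209  92  12
[... 2683 characters left out ...]
 173 216]
 [125 126 127 127 138 120  25  74 152 163 139 172 154 167]
 [130 128 130 131 132 117  93 105  90 125 119 100 139 123]
 [130 131 130 126 178 200  71 105 121 101 140 124 117 130]
 [130 152 178 154  88   4  42 116 154 129 101 152 225 235]
 [132 177 233 232 191  74 149 185 126 169 202 227 245 222]
 [132 130 112 100 155 168 172 179 162 155 181 205 229 222]
 [131 129 133 125 109 166 200 174 174 195 211 167 176 218]
 [135 129 128 152 191 184 175 175 175 174 178 179 219 240]]
0 [[216.6, 200.8], [217.4, 202.8]]
-4 [[215.8, 201.2], [216.5, 203.2]]
-8 [[215.0, 201.6], [215.7, 203.6]]
-12 [[214.1, 202.0], [214.9, 204.0]]
-16 [[213.3, 202.4], [214.1, 204.4]]
-20 [[212.5, 202.8], [213.2, 204.8]]
```

Emit:
drive_tool([
  [0.3, 0, 0, 0, 0, 0.15, 0],
  [0.3, 0, 0, 0, 0, 0.3, 0],
  [0.3, 0, 0, 0, 0, 0.45, 0],
  [0.3, 0, 0, 0, 0, 0.6, 0],
  [0.3, 0, 0, 0, 0, 0.75, 0],
  [0.3, 0, 0, 0, 0, 0.9, 0],
  [0.3, 0, 0, 0, 0, 0.9, 0],
])

```text
time_s: 13.28
position: [0.5445, 0.075, 0.2283]
tcp_rot: [0.67, -0.431, 0.565, -0.215]
ft_force: [10.1, 3.1, -10.4]
gripper_width: 0.384
```

```bash
python3 st.py 8
```

```text
8 t 13.38 roll 1.5914 j7 0.17 F [12.  3. -9.] Tax 0.077
```

Emit:
drive_tool([
  [0.3, 0, 0, 0, 0, 0.1, 0],
  [0.3, 0, 0, 0, 0, 0.2, 0],
  [0.3, 0, 0, 0, 0, 0.2, 0],
])

```text
time_s: 13.75
position: [0.5443, 0.075, 0.2283]
tcp_rot: [0.611, -0.407, 0.629, -0.257]
ft_force: [9.8, 2.8, -8.7]
gripper_width: 0.386
```

```bash
python3 st.py 9
```

```text
9 t 13.85 roll 1.7914 j7 0.01 F [ 10.   2. -10.] Tax 0.069
```

Emit:
drive_tool([
  [0.3, 0, 0, 0, 0, 0.1, 0],
  [0.3, 0, 0, 0, 0, 0.2, 0],
  [0.3, 0, 0, 0, 0, 0.2, 0],
])

```text
time_s: 14.22
position: [0.544, 0.075, 0.2283]
tcp_rot: [0.545, -0.38, 0.687, -0.296]
ft_force: [8.4, 1.8, -8.5]
gripper_width: 0.387
```

```bash
python3 st.py 10
```

```text
10 t 14.32 roll 1.9914 j7 -0.16 F [ 9.  2. -9.] Tax 0.087
```

Emit:
drive_tool([
  [0.3, 0, 0, 0, 0, 0.1, 0],
  [0.3, 0, 0, 0, 0, 0.2, 0],
  [0.3, 0, 0, 0, 0, 0.2, 0],
])

```text
time_s: 14.7
position: [0.5438, 0.075, 0.2284]
tcp_rot: [0.473, -0.349, 0.738, -0.332]
ft_force: [8.2, 1.0, -8.6]
gripper_width: 0.383
```

```bash
python3 st.py 11
```

```text
11 t 14.8 roll 2.1913 j7 -0.32 F [ 7.  1. -8.] Tax 0.052
```

Emit:
drive_tool([
  [0.3, 0, 0, 0, 0, 0.1, 0],
  [0.3, 0, 0, 0, 0, 0.2, 0],
  [0.3, 0, 0, 0, 0, 0.2, 0],
])

```text
time_s: 15.18
position: [0.5436, 0.0751, 0.2285]
tcp_rot: [0.397, -0.314, 0.781, -0.365]
ft_force: [8.0, 1.9, -8.1]
gripper_width: 0.386
```

```bash
python3 st.py 12
python3 - <<'E'
from h import *
for i in(8,9,10,11,12):
    im=cv2.cvtColor(cv2.imread(f"pics/top{i}.png"),cv2.COLOR_BGR2GRAY); print(i); print(im[201:208,211:219])
E
```

```text
12 t 15.28 roll 2.3913 j7 -0.48 F [ 7.  1. -7.] Tax 0.048
8
[[137 158 172 161 135 122 117 163]
 [131 139 124  25  76 156 168 145]
 [135 135 121  95 109  93 128 119]
 [132 182 205  72 108 123 104 142]
 [157  91   4  26 109 159 134 105]
 [236 196  80 143 171 120 171 205]
 [102 159 174 178 185 185 189 184]]
9
[[136 158 172 161 137 119 119 162]
 [131 139 123  26  75 156 168 143]
 [134 134 120  96 108  95 130 119]
 [130 182 201  52 109 125 103 141]
 [157  93   4  12 100 159 133 105]
 [236 195  80 143 171 136 188 206]
 [100 155 172 175 178 179 201 218]]
10
[[138 159 174 161 138 120 117 163]
 [131 140 125  25  77 157 166 141]
 [134 136 120  76  76  96 129 119]
 [129 182 202  56 107 124 104 142]
 [156  92   2   9 112 172 134 108]
 [236 197  75 143 171 129 180 205]
 [ 99 151 170 174 177 181 185 190]]
11
[[137 158 174 162 136 119 117 162]
 [130 140 123  25  74 158 168 141]
 [134 134 121  75  78  71 103 120]
 [129 179 200  52 113 125 105 141]
 [156 117  92  12 112 172 133 106]
 [236 192  91 148 154 128 184 211]
 [ 99 147 163 173 178 182 179 183]]
12
[[138 159 172 161 138 120 117 163]
 [130 138 125  25  75 157 168 141]
 [134 137 125  93  78  73 106 121]
 [130 179 199  52 112 124 105 145]
 [159 118  95  30 110 165 120 108]
 [235 192  90 145 189 194 170 194]
 [ 99 148 162 173 177 179 189 194]]
```

```bash
cat > fit.py <<'E'
from h import *
from scipy.optimize import minimize
lg=dict((int(a),float(b)) for a,b in(l.split() for l in open("log.txt")))
U=(209,220);V=(199,210);SS=16
def cov(s,t,d,L=6.):
    c=np.array([[a,b,e] for a in(-1.4,1.4) for b in(-d/2,d/2) for e in(-L/2,L/2)])*.001
    P=P0+(s*.001+c[:,:1])*A+c[:,1:2]*XG+(t*.001+c[:,2:])*YM
    uv=w2px("top",P); h=cv2.convexHull(uv.astype(np.float32))[:,0]
    m=np.zeros(((V[1]-V[0])*SS,(U[1]-U[0])*SS),np.uint8)
    q=((h-[U[0]-.5,V[0]-.5])*SS-.5); cv2.fillConvexPoly(m,np.round(q*256).astype(np.int32),255,shift=8)
    m=cv2.resize(m,(U[1]-U[0],V[1]-V[0]),interpolation=cv2.INTER_AREA)/255.
    return cv2.GaussianBlur(m,(3,3),.35)
G={i:cv2.cvtColor(cv2.imread(f"pics/top{i}.png"),cv2.COLOR_BGR2GRAY)[V[0]:V[1],U[0]:U[1]].astype(float) for i in [2]+list(lg)}
fr=sorted(lg)
def pos(i,B): return (lg[i]-lg[7])*4.5-(B if i>7 else 0)   # travel relative to frame 7
def res(p):
    s7,t,d,B=p; c=np.array([cov(s7+pos(i,B),t,d) for i in fr]); g=np.array([G[i] for i in fr])
    est=np.where(c<.5,(g-5*c)/(1-np.minimum(c,.5)),np.nan)
    sel=(c.max(0)>.15)&(np.isfinite(est).any(0))&(np.arange(V[0],V[1])[:,None]>=204)
    with np.errstate(all="ignore"): bg=np.nan_to_num(np.nanmedian(est,0),nan=120)
    r=(bg*(1-c)+5*c-g)[:,sel]; return np.minimum(abs(r),60).mean()
def cres(p,d,i):
    c=cov(p[0],p[1],d); w=np.s_[202-V[0]:204-V[0],212-U[0]:218-U[0]]
    return np.minimum(abs(130*(1-c)+5*c-G[i])[w],80).mean()
if __name__=="__main__":
    import itertools
    best=min(((res(p),p) for p in itertools.product(np.arange(-22,-15,.5),(3,4,5,6),(1,2.5,4),(3,3.5))),key=lambda x:x[0])
    o=minimize(res,best[1],method="Nelder-Mead",options=dict(initial_simplex=np.array(best[1])+np.vstack([np.zeros(4),np.diag([.6,.5,1,.4])]),maxiter=300)); print('index s7,t,d,B',o.x.round(2),o.fun)
    for ds in(-1.5,-1,-.5,.5,1,1.5): print(ds,round(res(o.x+[ds,0,0,0]),2),end=' | ')
    d=o.x[2]; print()
    for i in(2,7,12):
        b=min(((cres(p,d,i),p) for p in itertools.product(np.arange(-17,-7,.25),np.arange(-4,2.1,.25))),key=lambda x:x[0]); print('clip',i,b)
        print([(s,round(min(cres((s,t),d,i) for t in np.arange(-4,2.1,.25)),1)) for s in np.arange(-15,-8,1.)])
        sc=b[1][0]
        print('h7',o.x[0]-sc,'h_last',o.x[0]+pos(fr[-1],o.x[3])-sc)
E
python3 fit.py
```

```text
index s7,t,d,B [-20.97   3.62   0.27   3.19] 12.597071874409053
-1.5 14.92 | -1 14.58 | -0.5 14.33 | 0.5 14.57 | 1 14.78 | 1.5 17.42 | 
clip 2 (np.float64(23.00234846214315), (np.float64(-11.5), np.float64(0.0)))
[(np.float64(-15.0), np.float64(37.7)), (np.float64(-14.0), np.float64(32.2)), (np.float64(-13.0), np.float64(27.9)), (np.float64(-12.0), np.float64(24.3)), (np.float64(-11.0), np.float64(24.1)), (np.float64(-10.0), np.float64(25.4)), (np.float64(-9.0), np.float64(28.7))]
h7 -9.474466657825324 h_last -5.015135732772407
clip 7 (np.float64(15.879392577338896), (np.float64(-12.0), np.float64(-1.25)))
[(np.float64(-15.0), np.float64(25.8)), (np.float64(-14.0), np.float64(21.8)), (np.float64(-13.0), np.float64(17.9)), (np.float64(-12.0), np.float64(15.9)), (np.float64(-11.0), np.float64(17.6)), (np.float64(-10.0), np.float64(20.8)), (np.float64(-9.0), np.float64(23.2))]
h7 -8.974466657825324 h_last -4.515135732772407
clip 12 (np.float64(19.0223308727407), (np.float64(-11.5), np.float64(-0.5)))
[(np.float64(-15.0), np.float64(33.3)), (np.float64(-14.0), np.float64(27.9)), (np.float64(-13.0), np.float64(23.7)), (np.float64(-12.0), np.float64(19.9)), (np.float64(-11.0), np.float64(20.4)), (np.float64(-10.0), np.float64(23.8)), (np.float64(-9.0), np.float64(26.9))]
h7 -9.474466657825324 h_last -5.015135732772407
```

Emit:
drive_tool([
  [0.3, 0, 0, 0, 0, 0.1, 0],
  [0.3, 0, 0, 0, 0, 0.2, 0],
  [0.3, 0, 0, 0, 0, 0.2, 0],
])

```text
time_s: 15.65
position: [0.5433, 0.0752, 0.2286]
tcp_rot: [0.317, -0.276, 0.817, -0.394]
ft_force: [5.9, 1.8, -8.0]
gripper_width: 0.387
```

```bash
python3 st.py 13
```

```text
13 t 15.75 roll 2.5911 j7 -0.65 F [ 6.  1. -6.] Tax 0.051
```

Emit:
drive_tool([
  [0.3, 0, 0, 0, 0, 0.1, 0],
  [0.3, 0, 0, 0, 0, 0.2, 0],
  [0.3, 0, 0, 0, 0, 0.2, 0],
])

```text
time_s: 16.12
position: [0.5432, 0.0753, 0.2287]
tcp_rot: [0.234, -0.235, 0.845, -0.42]
ft_force: [4.9, 0.7, -6.6]
gripper_width: 0.385
```

```bash
python3 st.py 14
```

```text
14 t 16.23 roll 2.7909 j7 -0.82 F [ 6.  1. -6.] Tax -0.017
```

Emit:
drive_tool([
  [0.3, 0, 0, 0, 0, 0.1, 0],
  [0.3, 0, 0, 0, 0, 0.2, 0],
  [0.3, 0, 0, 0, 0, 0.2, 0],
])

```text
time_s: 16.6
position: [0.543, 0.0755, 0.2288]
tcp_rot: [0.149, -0.192, 0.864, -0.441]
ft_force: [4.6, 0.6, -5.8]
gripper_width: 0.39
```

```bash
python3 st.py 15; python3 fit.py
python3 - <<'E'
from h import *
for i in(13,14,15):
    im=cv2.cvtColor(cv2.imread(f"pics/top{i}.png"),cv2.COLOR_BGR2GRAY); print(i); print(im[201:208,211:219])
L=[]
for i in (3,5,7,11,13,14,15):
    im=cv2.imread(f"pics/top{i}.png")[196:212,206:222]; L.append(cv2.resize(im,(196,294-98),interpolation=cv2.INTER_NEAREST))
sc=[cv2.resize(cv2.imread(f"pics/scene{i}.png")[178:200,280:302],(196,196),interpolation=cv2.INTER_CUBIC) for i in(3,7,13,15)]
cv2.imwrite("pics/v9.png",np.vstack([np.hstack(L[:4]),np.hstack(L[4:]+[L[0]*0]),np.hstack(sc)]))
E
```

```text
15 t 16.7 roll 2.9907 j7 -0.99 F [ 6.  2. -6.] Tax 0.051
index s7,t,d,B [-20.49   3.47   0.68   3.49] 12.976746766327448
-1.5 15.65 | -1 15.81 | -0.5 13.27 | 0.5 14.23 | 1 15.73 | 1.5 16.45 | 
clip 2 (np.float64(21.207201358621422), (np.float64(-11.25), np.float64(-0.5)))
[(np.float64(-15.0), np.float64(37.8)), (np.float64(-14.0), np.float64(31.9)), (np.float64(-13.0), np.float64(27.4)), (np.float64(-12.0), np.float64(22.7)), (np.float64(-11.0), np.float64(22.2)), (np.float64(-10.0), np.float64(25.3)), (np.float64(-9.0), np.float64(29.6))]
h7 -9.237492930107308 h_last -2.3836376643921433
clip 7 (np.float64(14.17238954743931), (np.float64(-11.75), np.float64(-1.5)))
[(np.float64(-15.0), np.float64(26.2)), (np.float64(-14.0), np.float64(21.2)), (np.float64(-13.0), np.float64(17.0)), (np.float64(-12.0), np.float64(14.7)), (np.float64(-11.0), np.float64(15.5)), (np.float64(-10.0), np.float64(20.5)), (np.float64(-9.0), np.float64(23.0))]
h7 -8.737492930107308 h_last -1.8836376643921433
clip 12 (np.float64(17.558294475530626), (np.float64(-11.25), np.float64(-0.75)))
[(np.float64(-15.0), n
[... 346 characters left out ...]
9 125  26  75 157 168 141]
 [134 136 125  90  77  73 105 122]
 [129 181 198  39  97 126 104 144]
 [157 116 103  57  87 161 157 109]
 [236 193 110 166 181 176 165 192]
 [ 98 142 155 160 158 181 178 180]]
14
[[136 161 172 160 138 122 118 163]
 [129 141 124  24  76 159 167 140]
 [135 136 127  90  79  74 102 121]
 [131 182 197  25  88 124 104 144]
 [156 117 104  56  87 170 171 107]
 [235 193 108 167 181 176 170 198]
 [ 99 141 154 164 164 180 179 187]]
15
[[138 161 174 160 140 122 118 164]
 [131 138 124  25  76 158 167 140]
 [134 137 127  90  79  73 105 121]
 [130 180 198  26  45  78 107 145]
 [158 117 126 114  81 172 183 105]
 [236 192 108 167 179 168 158 200]
 [ 99 142 134 131 164 179 178 177]]
```

View pics/v9.png

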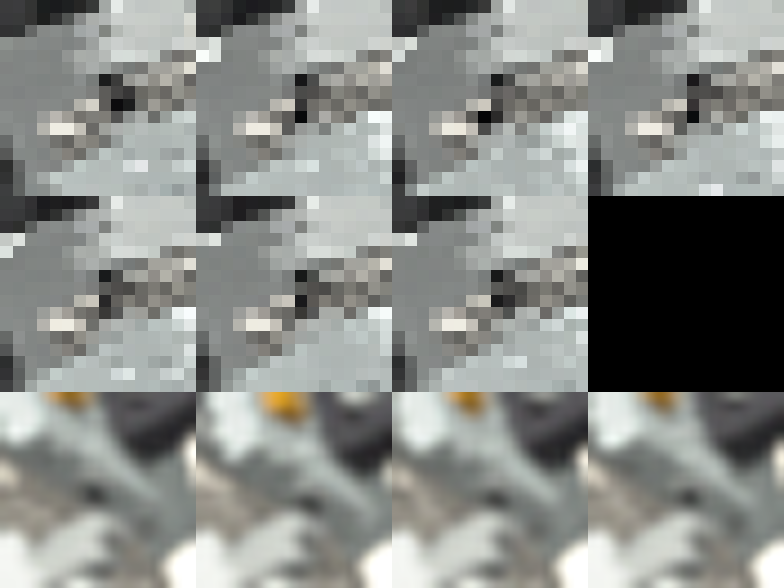

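Emit:
drive_tool([
  [0.3, 0, 0, 0, 0, 0.1, 0],
  [0.3, 0, 0, 0, 0, 0.2, 0],
  [0.3, 0, 0, 0, 0, 0.2, 0],
])

```text
time_s: 17.08
position: [0.543, 0.0756, 0.229]
tcp_rot: [0.062, -0.148, 0.874, -0.458]
ft_force: [4.1, 1.2, -4.9]
gripper_width: 0.387
```

```bash
python3 st.py 16
```

```text
16 t 17.18 roll -3.0928 j7 -1.17 F [ 4.  2. -5.] Tax 0.029
```

Emit:
drive_tool([
  [0.3, 0, 0, 0, 0, 0.1, 0],
  [0.3, 0, 0, 0, 0, 0.15, 0],
  [0.3, 0, 0, 0, 0, 0.15, 0],
])

```text
time_s: 17.55
position: [0.5429, 0.0758, 0.2291]
tcp_rot: [-0.004, -0.113, 0.877, -0.468]
ft_force: [5.0, 1.5, -4.7]
gripper_width: 0.387
```

```bash
python3 st.py 17; python3 fit.py | grep -v "^\["
python3 - <<'E'
from h import *
for i in(15,16,17,3):
    im=cv2.cvtColor(cv2.imread(f"pics/top{i}.png"),cv2.COLOR_BGR2GRAY); print(i); print(im[201:208,211:219])
E
```

```text
17 t 17.65 roll -2.9431 j7 -1.3 F [ 6.  3. -5.] Tax -0.033
index s7,t,d,B [-20.46   3.45   0.74   3.53] 11.757285214804824
-1.5 14.53 | -1 14.78 | -0.5 13.35 | 0.5 13.16 | 1 13.65 | 1.5 14.53 | 
clip 2 (np.float64(21.176048541199894), (np.float64(-11.25), np.float64(-0.75)))
h7 -9.206626999226224 h_last -29.09203319644051
clip 7 (np.float64(14.051798019774305), (np.float64(-11.75), np.float64(-1.5)))
h7 -8.706626999226224 h_last -28.59203319644051
clip 12 (np.float64(17.370545113281825), (np.float64(-11.25), np.float64(-1.0)))
h7 -9.206626999226224 h_last -29.09203319644051
15
[[138 161 174 160 140 122 118 164]
 [131 138 124  25  76 158 167 140]
 [134 137 127  90  79  73 105 121]
 [130 180 198  26  45  78 107 145]
 [158 117 126 114  81 172 183 105]
 [236 192 108 167 179 168 158 200]
 [ 99 142 134 131 164 179 178 177]]
16
[[138 157 173 161 136 121 116 164]
 [131 140 124  25  76 158 168 140]
 [133 135 125  91  81  72 104 119]
 [129 179 197  29  46  78 107 144]
 [157 115 127 117  59 159 189 120]
 [235 192 108 165 175 162 160 187]
 [ 98 142 134 120 147 180 182 162]]
17
[[138 158 172 158 138 121 118 162]
 [130 139 126  23  76 156 169 142]
 [136 135 124  92  80  74 104 121]
 [129 180 206  91  45  77 107 143]
 [157 114 125 117  67 157 189 134]
 [236 194 104 161 173 177 183 180]
 [ 98 142 134 122 150 179 179 187]]
3
[[136 158 172 161 137 122 118 162]
 [130 141 123  28  59 148 169 143]
 [136 136 126  92  68  54 105 121]
 [131 177 209  92  12  28 107 156]
 [156 114 126 125  82 144 171 108]
 [236 193 105 160 175 178 186 181]
 [ 99 142 130 114 153 184 180 179]]
```

```bash
sed -i 's/\[i\]*lg=dict/lg=dict/; s/^fr=sorted/lg={k:(v+2*np.pi if v<0 else v) for k,v in lg.items()}\nfr=sorted/' fit.py; python3 fit.py | grep -v "^\["
python3 - <<'E'
import fit; from fit import *
# jackknife-like: profile over s7 with other params re-optimised
for s7 in np.arange(-22.5,-17.9,.5):
    o=minimize(lambda q:res([s7,*q]),[3.5,.8,3.5],method="Nelder-Mead",options=dict(initial_simplex=np.array([3.5,.8,3.5])+np.vstack([np.zeros(3),np.diag([.7,1.5,.4])]),maxiter=80)); print(s7,o.x.round(2),round(o.fun,2))
E
```

```text
index s7,t,d,B [-20.38   3.44   0.75   3.68] 13.130266345240756
-1.5 16.2 | -1 16.9 | -0.5 14.62 | 0.5 15.39 | 1 17.12 | 1.5 18.16 | 
clip 2 (np.float64(21.094381869336885), (np.float64(-11.25), np.float64(-0.75)))
h7 -9.126000445794325 h_last -0.8859838862259704
clip 7 (np.float64(14.08806568975821), (np.float64(-11.75), np.float64(-1.5)))
h7 -8.626000445794325 h_last -0.38598388622597035
clip 12 (np.float64(17.250620604949855), (np.float64(-11.25), np.float64(-1.0)))
h7 -9.126000445794325 h_last -0.8859838862259704
-22.5 [3.46 2.   3.22] 15.14
-22.0 [3.52 0.79 3.36] 14.88
-21.5 [3.4  1.38 3.64] 14.03
-21.0 [3.59 0.15 2.88] 13.34
-20.5 [3.47 0.85 3.37] 13.27
-20.0 [3.43 1.3  3.72] 13.36
-19.5 [3.47 0.83 3.83] 14.7
-19.0 [3.46 0.67 5.05] 14.3
-18.5 [3.62 0.   4.14] 15.67
-18.0 [ 3.54 -1.55  5.79] 14.43
```

Every estimate puts the index within about 0.5 mm below level. I'll nudge it up 0.08 rad, still turning upward, then release and back away along the knob's axis.

Emit:
drive_tool([
  [0.3, 0, 0, 0, 0, 0.04, 0],
  [0.3, 0, 0, 0, 0, 0.08, 0],
  [0.3, 0, 0, 0, 0, 0.08, 0],
])

```text
time_s: 18.02
position: [0.5429, 0.0759, 0.2291]
tcp_rot: [-0.038, -0.094, 0.876, -0.472]
ft_force: [4.0, 1.7, -3.9]
gripper_width: 0.388
```

```bash
python3 st.py 18
```

```text
18 t 18.12 roll -2.8632 j7 -1.37 F [ 5.  1. -4.] Tax 0.019
```

Emit:
drive_tool([
  [0.65, 0, 0, 0, 0, 0, 0],
  [0.65, 0, 0, 0, 0, 0, 0],
  [0.65, 0, 0, 0, 0, 0, 0],
  [0.65, 0, -1, 0, 0, 0, 0],
  [0.65, 0, -4, 0, 0, 0, 0],
  [0.65, 0, -8, 0, 0, 0, 0],
  [0.65, 0, -12, 0, 0, 0, 0],
  [0.65, 0, -14, 0, 0, 0, 0],
  [0.65, 0, -14, 0, 0, 0, 0],
])

```text
time_s: 19.25
position: [0.5715, -0.0007, 0.3451]
tcp_rot: [-0.037, -0.094, 0.876, -0.472]
ft_force: [0.5, 0.3, -0.4]
gripper_width: 0.646
```

```bash
python3 st.py 19; sed -i '$d' log.txt; tail -2 log.txt; python3 fit.py | grep -v "^\["
python3 - <<'E'
from h import *
for i in(1,18,19):
    im=cv2.cvtColor(cv2.imread(f"pics/top{i}.png"),cv2.COLOR_BGR2GRAY); print(i); print(im[201:208,211:219])
L=[]
for i in (1,19):
    L.append(cv2.resize(cv2.imread(f"pics/top{i}.png")[193:215,203:225],(396,396),interpolation=cv2.INTER_NEAREST))
L2=[cv2.resize(cv2.imread(f"pics/{c}19.png")[150:230,200:300],(396,200)) for c in("scene","top")]
cv2.imwrite("pics/v10.png",np.vstack([np.hstack(L),np.hstack(L2)]))
E
```

```text
19 t 19.35 roll -2.8659 j7 -1.37 F [ 0.  0. -0.] Tax 0.002
17 -2.9431139072034913
18 -2.8632092217158593
index s7,t,d,B [-20.38   3.45   0.85   3.46] 13.20609721415889
-1.5 15.77 | -1 16.21 | -0.5 13.82 | 0.5 14.39 | 1 15.86 | 1.5 16.95 | 
clip 2 (np.float64(20.654876329243763), (np.float64(-11.25), np.float64(-0.75)))
h7 -9.13356159996755 h_last -0.3128557576851101
clip 7 (np.float64(13.738101407504578), (np.float64(-11.75), np.float64(-1.5)))
h7 -8.63356159996755 h_last 0.1871442423148899
clip 12 (np.float64(16.886199727650784), (np.float64(-11.25), np.float64(-1.0)))
h7 -9.13356159996755 h_last -0.3128557576851101
1
[[138 158 173 160 137 121 115 165]
 [129 141 124  24  61 125 126  85]
 [134 135 124  90  69  33  45  76]
 [131 178 209 122 119  87  83 165]
 [156 114 124 121 113 167 178 170]
 [235 192  99 143 138 135 163 180]
 [ 99 143 129 109 158 196 170 179]]
18
[[136 158 173 159 136 120 117 164]
 [132 139 124  25  77 156 168 143]
 [134 135 125  92  77  75 104 121]
 [129 179 207  93  24  58 107 143]
 [157 115 126 125  81 155 190 132]
 [235 194 105 161 173 179 183 181]
 [ 98 143 136 122 150 181 178 182]]
19
[[135 159 174 161 137 119 118 163]
 [130 139 123  23  77 158 168 140]
 [134 137 126  92  80  74 106 120]
 [130 179 208  93  26  58 109 145]
 [158 116 125 123  82 154 188 134]
 [235 192 104 161 173 177 184 180]
 [ 99 142 134 123 150 179 177 182]]
```

View pics/v10.png

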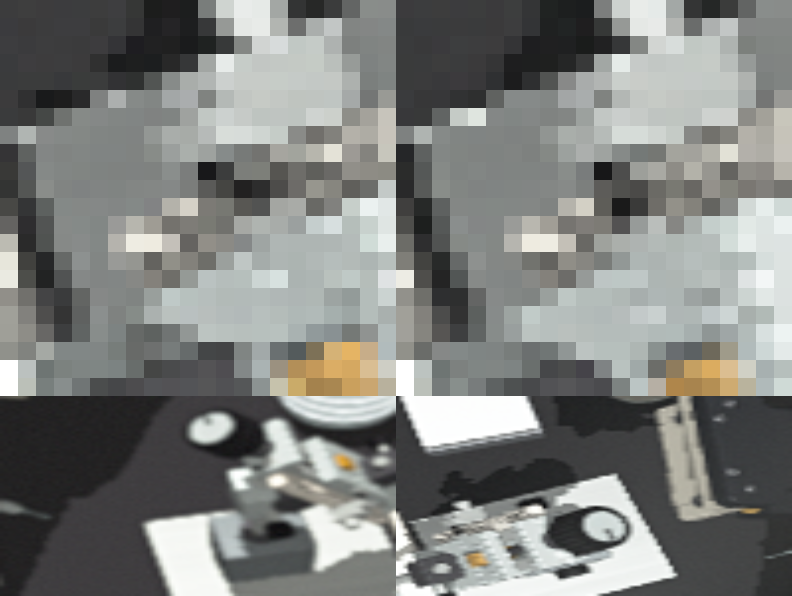

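```bash
python3 -c "
from h import *
s=robot.read_state(); print(s['time_s'],s['ft_force'].round(1)); print(robot.close_job())"
```

```text
19.35 [ 0.4  0.3 -0.2]
the job is handed in; nothing more can be done
None
```

I wound the slide down past the memory clip, brought it back up to level using only the knob, and handed the job in at about 19.4 s of the 61 s allowed.

**What I did:** I gripped the knob of the centre manipulator, the largest of the three. I wound the slide down until its pointer was about 8–9 mm below the clip's pointer. I then wound it up in small steps, finishing on the upward turn, opened the gripper and backed off 14 cm along the knob's axis.

**Last checks:**
- **Level:** the fit over the top-camera frames puts the pointers level to between -0.3 and +0.2 mm. I would trust that only to about ±0.8 mm, because one pixel covers about 4 mm along the guide.
- **After release:** the pointer pixels were the same before and after letting go, so the holder did not sag. The wrist force was near zero, so the robot was touching nothing.
- **Grip:** the wrist force I read while turning was at most about 17 N. The knob did not visibly slip in the grip.

**Where checks disagreed or fell short:**
- **Screw play:** it came out at about 3.5 mm, against the stated 3 mm. I put the difference down to give in the grip.
- **Lowest point:** different clip fits put it between 8.6 and 9.1 mm below the clip, and a rough pixel estimate gave about 8.1 mm. All are inside the 4–10 mm band, but the upper end is close to the 10 mm limit.
- **Trained networks:** their pointer positions scattered by 1–2 pixels, too much to judge level by, so I used the picture fit instead.
- **Scene camera:** I could not make out the clip's pointer in it, so the level check rests on the top camera alone.

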